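# Line up the gas chamber lid's hinge for its pin

### The job

Pick up the blue lid by its bar handle and put it on the open black gas chamber, hinge side to hinge side, with the lid's middle knuckle between the chamber's two knuckles. The springy orange seal holds the lid up, so press it down until it sits flush on the chamber rim and the pin holes of all three knuckles line up, and finish while still holding it pressed down like that, so that a colleague can push the hinge pin in. Leave everything else on the bench where it is.

Things in the scene. Friction and masses are not known exactly. Their poses are not given: they have to be found in the camera images.
- lid: Loose chamber lid, about 0.3 kg, lying flat: blue plate 120 (x) x 104 (y) x 8 mm; origin at the centre of its underside, z up, +x towards the steel knuckle on its edge. Black bar handle on top along y: 70 mm long, 14 mm thick (x), from 30 to 46 mm above the underside, on two posts 50 mm apart, open underneath.
- lid_axis (a point): Centre of the lid's knuckle (steel tube along the lid's y, 20 mm outside, 10 mm bore, 30 mm long), on the bore's axis: at (76, 0, 12) mm in the lid's frame. Axes as the lid's.
- lid_handle (a point): Centre of the bar of the lid's handle: at (0, 0, 38) mm in the lid's frame, the place to pinch it from above, fingers closing along the lid's x. Axes as the lid's.
- chamber: Gas chamber, fixed to the bench: open black box 130 (x) x 110 (y) x 60 mm high with 10 mm walls and a small brass gas port on each y side; origin at the centre of its underside, z up, +x towards its hinge side. A steel leaf on its +x side carries two knuckles.
- chamber_axis (a point): Point on the chamber's hinge axis midway between its two knuckles: (76, 0, 72) mm in the chamber's frame, same axes. Knuckles: steel tubes along y, 20 mm outside, 10 mm bore, from 20 to 44 mm either side of this point; the 40 mm gap takes the lid's 30 mm knuckle. With the lid flat on the rim, hinge to hinge, lid_axis falls on this point.
- chamber_rim (a point): Centre of the chamber's mouth at the height of the rim, 60 mm above the bench; the lid's underside centre belongs here. Axes as the chamber's.
- seal (a joint): How far the sprung orange seal frame (106 x 86 mm, inside the chamber's walls) is pressed down, m: 0 = free, standing 8 mm proud of the rim; 0.008 = level with the rim, the lid then being stopped by the rim. It pushes up with about 2 N at the start and 10 N when level; the lid's weight alone presses it under 2 mm.
- pin: Bystander: loose brass hinge pin, 6 mm thick, about 100 mm long with a 12 mm square head, lying along its x; origin under its middle. It is not to be used.
- jar: Bystander: loose amber jar with a white cap, 44 mm across, 60 mm high; origin at the centre of its underside.
- driver: Bystander: loose screwdriver lying along its x.
- cup: Bystander: loose white cup, 70 mm across, 80 mm high; origin at the centre of its underside.
- filter_a: Bystander: loose filter unit, black block 130 x 55 x 40 mm with a grey cartridge (40 mm across) along its top, 77 mm high in all; origin at the centre of its underside, x along the cartridge.
- filter_b: Bystander: loose filter unit, black block 130 x 55 x 40 mm with a grey cartridge (40 mm across) along its top, 77 mm high in all; origin at the centre of its underside, x along the cartridge.
- filter_c: Bystander: loose filter unit, black block 130 x 55 x 40 mm with a grey cartridge (40 mm across) along its top, 77 mm high in all; origin at the centre of its underside, x along the cartridge.
There are look-alikes about, which are no part of the job. What is shaped like the lid but yellow is not meant.

How it is judged:
By the outcome, as a careful person would: the job done as asked, in the order asked, and still so for the second after the job is handed in, while the arm keeps its last pose, push and grip.
It also fails if it takes over 40 s, if anything falls off the work surface, if the arm or the gripper's body presses on something with over 40 N, if the wrist force passes 120 N, or if a joint passes its speed limit or range.

### The arm

A 6-joint arm with a two-finger parallel gripper is mounted at the origin on the work surface. World frame = base frame: x ahead of the robot, y to its left, z up, the work surface at z = 0. Lengths are in m, angles in rad, forces in N, time in s.
With the tool pointing down it reaches from about 0.3 to 0.875 m from the base axis. Payload 4.2 kg.
Tool frame: the origin (TCP) lies on the mounting face of the last link; the fingertips stand 173 mm ahead of it and the grasp point (between the pads) lies 155 mm ahead of it; z points along the fingers, y is the line along which they close (so a half turn about z gives the same grasp; the last joint's range is limited). The gripper opens to 85 mm and grips with 20 to 120 N. Pads are 22 mm wide; open, the fingers measure 114 mm over their backs; the gripper's body (76 mm by 85 mm) begins 54 mm behind the grasp point. The pads swing forward as they close: fully open they stand 13 mm farther back than shut.
Start: joints at [-1.189, 0.32, 1.565, -0, 1.257, -0.02], TCP at [0.225, -0.529, 0.405] pointing down, gripper open.
Joint ranges: [-3.11, 3.11], [-0.84, 2.01], [0.21, 2.61], [-1.34, 4.49], [0.05, 2.63], [-2.56, 2.56]. Speed limits (rad/s): [2.57, 2.57, 3.14, 3.14, 3.14, 3.14].

### API

Orientations are given as [roll, pitch, yaw] about the fixed x, y, z axes, in that order (R = Rz(yaw) Ry(pitch) Rx(roll)).
In Python, from bench import * gives the robot as it stands.
- The arm moves only by the shell command python3 -m creep 'ROWS' [FORCE]. ROWS is JSON, a list of rows, each an object of numbers: "x", "y", "z": the shift along the tool's x, y, z in mm; "ax", "ay", "az": the turn, a rotation vector about the tool's x, y, z in degrees; "hand": the closure, from -1 (fully open) to 1 (shut). In form: [{"x": .., "y": .., "z": .., "ax": .., "ay": .., "az": .., "hand": ..}, ...]. A call has 1 to 20 rows; each row shifts and turns the commanded pose from where the row before left it, along the tool's axes as they then stand; what a row does not reach is not made up. A row lasts 1/12 s, in which the tool goes at most 41.7 mm and 7.16 degrees, less where a joint would pass 70% of its speed; a pose out of reach is approached as far as the arm can. A call is refused whole if a number of a shift passes 41.7 or a number of a turn 7.16, either way. A call with a gripper value outside its range is refused whole. The fingers move at their own pace and stop on an object; FORCE is the grip in N (left out, the last holds). Time passes only in rows, so rows that do not move let the fingers close. It gives the time, the measured TCP pose, the force, the opening and the grip force at its end, in the units of the state.
- read_state(): the state, without advancing time (a new reading comes with each control period).
- capture(name): name is "scene" or "top"; returns (picture, depth): 480x640x3 uint8, red, green, blue; 480x640 float32, m along the optical axis (not along the pixel's ray), 0 where there is no reading.
- camera_model(name): a dict with "fx", "fy", "cx", "cy" (pixels), "extrinsics" (4x4, takes a point from world to camera coordinates). Camera axes: x right, y down, z forward; pixel columns grow to the right and rows downward; lengths in m; the calibration is good to about 2 mm. A picture is of the moment at which its call begins. camera_model takes no time and is no camera call.
- job_done(): hands the job in; it is judged then, once.
The state is a dict: "t": time; "qpos": joint angles; "dq": joint speeds; "tau": joint torques, N m; "position": TCP position; "ee_rot": TCP orientation; "wrist_force": force on the tool from outside, world axes, zero at the start; "moment": the same for the moment, N m; "finger_gap": opening from 0.0 (shut) to 1.0 (fully open); "grip_force": force on a finger pad.
Only numpy, scipy, OpenCV 4.12 (cv2) and the standard library are available. Lean on these libraries where they do the work, as an engineer would, in place of code of your own. Each camera call takes 0.05 s, during which the arm holds its last target. There are 200 camera calls.

## Working session

There is one attempt and no reset: what is moved stays moved. The work goes in short steps, Python scripts to look and compute and a shell command to move; the robot and the scene stay as the last step left them, time stands still between calls to the robot, and variables do not carry over. Pictures are saved under pics/ and viewed, at most 10 in all, crops included, and the job is handed in when it is done.

```bash
mkdir -p pics; ls; python3 - <<'E'
from bench import *
import cv2,numpy as np
s=read_state();print(s)
for n in("scene","top"):
    p,d=capture(n);np.savez(f"{n}0.npz",p=p,d=d);cv2.imwrite(f"pics/{n}0.png",p[...,::-1]);m=camera_model(n);print(n,m["fx"],m["fy"],m["cx"],m["cy"],np.round(m["extrinsics"],4).tolist())
E
```

```text
pics
{'t': 0.0, 'qpos': array([-1.18898453e+00,  3.20298560e-01,  1.56565476e+00,  2.15400297e-05,
        1.25740459e+00, -1.99540516e-02]), 'dq': array([-3.24618441e-04,  2.46192342e-03,  3.69003090e-05,  3.59814154e-04,
        1.26519123e-03, -2.03501227e-03]), 'tau': array([ 2.07721307e-03, -4.15518200e+01, -2.34161943e+01, -6.43300223e-05,
        8.06272816e-03, -1.90305030e-05]), 'position': array([ 0.22481786, -0.52905186,  0.40388759]), 'ee_rot': array([-3.13982815e+00, -5.56968612e-05,  4.01759141e-01]), 'wrist_force': array([0.96407344, 0.60525426, 0.37128727]), 'moment': array([ 0.00427601, -0.00505208,  0.01940989]), 'grip_force': 0.0, 'finger_gap': 1.0059947159411506}
scene 555.2668012600944 555.2668012600944 320.2809608693357 240.99106401765545 [[0.876, 0.4819, -0.0208, -0.4764], [0.2749, -0.5342, -0.7994, -0.0791], [-0.3963, 0.6945, -0.6004, 1.4726], [0.0, 0.0, 0.0, 1.0]]
top 470.8695092410376 470.8695092410376 319.6795901759879 242.34123066506845 [[0.1443, -0.9895, 0.0021, -0.0666], [-0.9625, -0.1408, -0.2317, 0.5739], [0.2296, 0.0314, -0.9728, 1.0138], [0.0, 0.0, 0.0, 1.0]]
```

View pics/scene0.png

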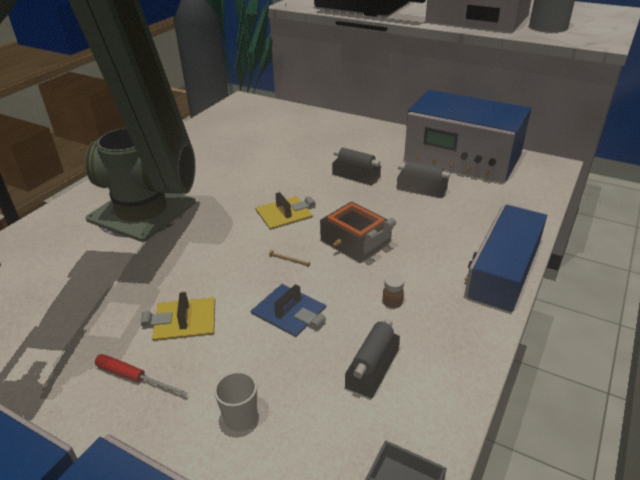

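View pics/top0.png

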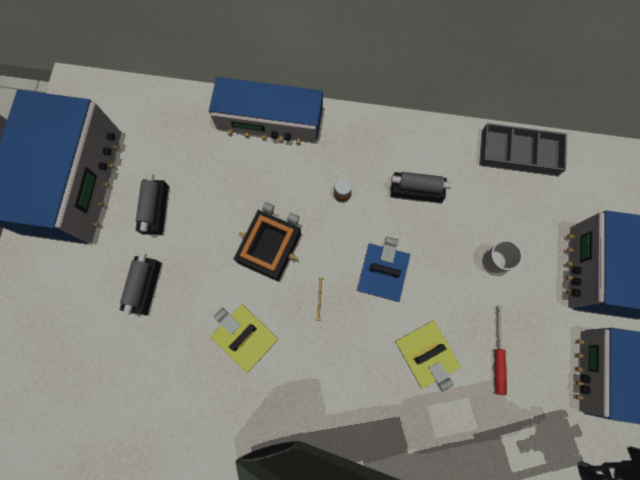

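The top view shows the blue lid at (384,271) with its knuckle at (390,243). The chamber, with its orange seal, is at (268,243), with knuckles at (267,210) and (293,218).
Things that could be taken for the lid in the top view are the yellow plates at (244,338) and (428,354), and the blue instrument boxes at (267,105), (45,165) and (610,265). I choose the blue plate at (384,271).

```bash
cat > h.py <<'E'
import numpy as np,cv2
from bench import *
def ray(n,uv,z):
    m=camera_model(n);E=np.array(m["extrinsics"]);R,t=E[:3,:3],E[:3,3]
    uv=np.atleast_2d(uv).astype(float)
    d=np.c_[(uv[:,0]-m["cx"])/m["fx"],(uv[:,1]-m["cy"])/m["fy"],np.ones(len(uv))]@R
    c=-R.T@t
    return c+d*((z-c[2])/d[:,2])[:,None]
def mask(p,lo,hi,roi):
    h=cv2.cvtColor(p,cv2.COLOR_RGB2HSV);k=cv2.inRange(h,lo,hi);o=np.zeros_like(k);x0,y0,x1,y1=roi
    o[y0:y1,x0:x1]=k[y0:y1,x0:x1];return o
def rect(n,k,z,close=5):
    """big contour cast on plane z -> centre, size(mm), angle of the longer side (deg)"""
    k=cv2.morphologyEx(k,cv2.MORPH_CLOSE,np.ones((close,close),np.uint8))
    c=max(cv2.findContours(k,cv2.RETR_EXTERNAL,cv2.CHAIN_APPROX_NONE)[0],key=cv2.contourArea)
    w=ray(n,c[:,0]+0.0,z)[:,:2]*1000
    r=cv2.minAreaRect(w.astype(np.float32));b=cv2.boxPoints(r);e=b[1]-b[0],b[2]-b[1]
    l=max(e,key=np.linalg.norm);return np.array(r[0]),sorted(r[1]),np.degrees(np.arctan2(l[1],l[0]))%180
E
python3 - <<'E'
from h import *
B=((100,90,40),(130,255,255));O=((3,120,80),(17,255,255));K=((0,0,0),(180,255,45))
for n,rb,ro in(("top",(345,230,425,310),(225,195,310,285)),("scene",(240,275,330,340),(310,195,400,250))):
    p=np.load(n+"0.npz")["p"]
    print(n,"lid",rect(n,mask(p,*B,rb),.008,15),"seal",rect(n,mask(p,*O,ro),.068))
p=np.load("top0.npz")["p"];d=np.load("top0.npz")["d"]
print("handle",rect("top",mask(p,*K,(360,250,410,290)),.046,3))
print("depth heights: lid, handle")
# grey knuckle rough points
print(ray("top",(391,241),.022),ray("top",[(267,209),(294,217)],.082),ray("top",(384,270),.046))
c=cv2.resize(p[190:320,220:420],None,fx=4,fy=4,interpolation=cv2.INTER_CUBIC);cv2.imwrite("pics/crop1.png",c[...,::-1])
E
```

```text
top lid (array([ 542.34814453, -142.14653015]), [101.77778625488281, 118.1958999633789], np.float32(173.11784)) seal (array([560.52252197, 137.74452209]), [88.21050262451172, 108.57877349853516], np.float32(164.1044))
scene lid (array([ 544.17700195, -140.02902222]), [100.61239624023438, 114.82237243652344], np.float32(173.48413)) seal (array([561.52813721, 138.56005859]), [93.66609954833984, 108.52444458007812], np.float32(164.25919))
handle (array([ 539.27508545, -140.48320007]), [17.282087326049805, 67.9464111328125], np.float32(83.50029))
depth heights: lid, handle
[[ 0.61630129 -0.15023475  0.022     ]] [[0.63464826 0.14800128 0.082     ]
 [0.62470784 0.08347862 0.082     ]] [[ 0.5390945  -0.13885736  0.046     ]]
```

View pics/crop1.png

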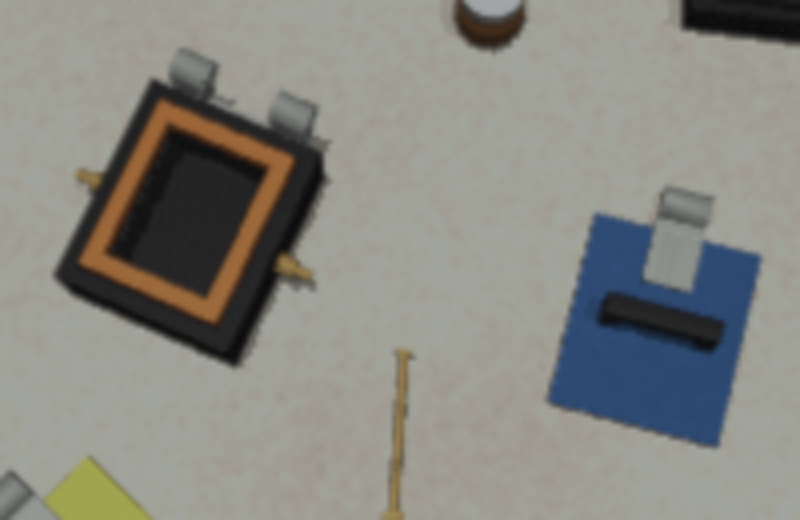

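The crop confirms the blue plate, with its bar handle at crop (660,320) and its knuckle at (685,205). The pin lies clear of it at (400,430). The chamber's knuckles are at (193,72) and (293,115).

Sizes match the description, so I'm moving. The lid is at about (0.541,-0.141) with yaw -6.7°, and the chamber is at (0.561,0.138) with yaw -15.8°.

```bash
python3 -m creep '[{"x":22,"y":-11.7,"hand":0},{"x":22,"y":-11.7,"hand":0},{"x":22,"y":-11.7,"hand":0},{"x":22,"y":-11.7,"hand":0},{"x":22,"y":-11.7,"hand":0},{"x":22,"y":-11.7,"hand":0},{"x":22,"y":-11.7,"hand":0},{"x":22,"y":-11.7,"hand":0},{"x":22,"y":-11.7,"hand":0},{"x":22,"y":-11.7,"hand":0},{"x":22,"y":-11.7,"hand":0},{"x":22,"y":-11.7,"hand":0},{"x":22,"y":-11.7,"hand":0},{"x":22,"y":-11.7,"hand":0},{"x":22,"y":-11.7,"hand":0},{"x":22,"y":-11.7,"hand":0},{"x":22,"y":-11.7,"hand":0},{"x":22,"y":-11.7,"hand":0},{"x":22,"y":-11.7,"hand":0},{"x":22,"y":-11.7,"hand":0}]'
python3 -m creep '[{"z":12,"az":-6.03,"hand":0},{"z":12,"az":-6.03,"hand":0},{"z":12,"az":-6.03,"hand":0},{"z":12,"az":-6.03,"hand":0},{"z":12,"az":-6.03,"hand":0},{"z":12,"az":-6.03,"hand":0},{"z":12,"az":-6.03,"hand":0},{"z":12,"az":-6.03,"hand":0},{"z":12,"az":-6.03,"hand":0},{"z":12,"az":-6.03,"hand":0},{"hand":0},{"hand":0}]' 40
cat >> h.py <<'E'
def go(x,y,z,yaw):
    """tool-axis shift (mm), turn vector (deg) from the measured pose to grasp point x,y,z, tool straight down at yaw (deg)"""
    from scipy.spatial.transform import Rotation as Ro
    s=read_state();R=Ro.from_euler("xyz",s["ee_rot"]);G=Ro.from_euler("xyz",[np.pi,0,np.radians(yaw)])
    d=R.inv().apply(np.array([x,y,z+.155])-s["position"])*1000
    print("t",s["t"],"pos",s["position"].round(4),"rot",np.degrees(s["ee_rot"]).round(2),"F",s["wrist_force"].round(1),"gap",round(s["finger_gap"],3),"grip",round(s["grip_force"],1))
    print("shift",d.round(2),"turn",np.degrees((R.inv()*G).as_rotvec()).round(2))
E
python3 - <<'E'
from h import *
go(.541,-.1405,.038,83.3)
p,d=capture("scene");cv2.imwrite("pics/s1.png",cv2.resize(p[200:350,200:400],None,fx=4,fy=4)[...,::-1])
E
```

```text
t 0.1 pos [ 0.2248 -0.5291  0.404 ] rot [-179.91   -0.     23.02] F [0.5 0.6 0.1] gap 0.996 grip 0.0
shift [ 442.96 -233.63  211.36] turn [-8.000e-02 -5.000e-02 -6.028e+01]invalid input at $[0]: expected keys x, y, z, ax, ay, az, hand
invalid input at $[0]: expected keys x, y, z, ax, ay, az, hand
```

View pics/s1.png

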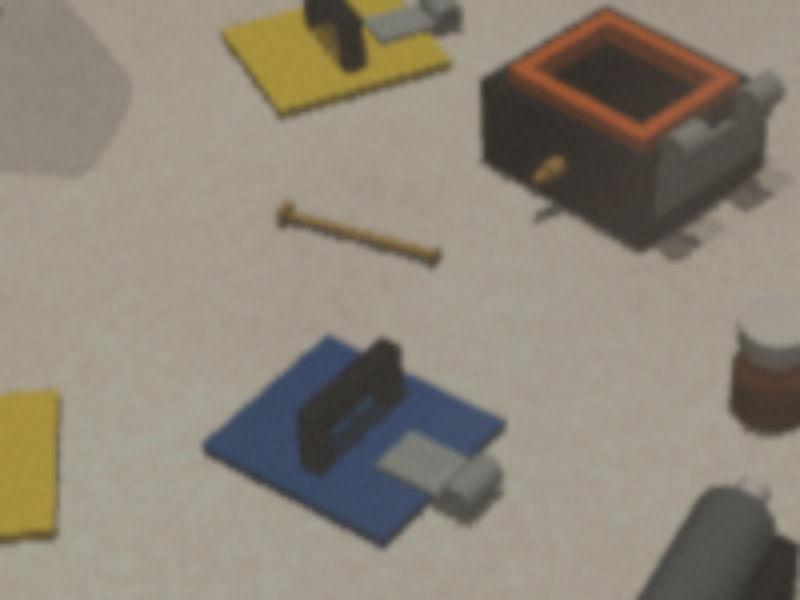

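The picture is the arm not yet moved, because every row needs all the keys. It shows the lid with its handle at (350,400) and knuckle at (470,485), and clear space around it.

```bash
python3 -m creep '[{"x":34,"y":-18,"z":8,"ax":0,"ay":0,"az":0,"hand":0},{"x":34,"y":-18,"z":8,"ax":0,"ay":0,"az":0,"hand":0},{"x":34,"y":-18,"z":8,"ax":0,"ay":0,"az":0,"hand":0},{"x":34,"y":-18,"z":8,"ax":0,"ay":0,"az":0,"hand":0},{"x":34,"y":-18,"z":8,"ax":0,"ay":0,"az":0,"hand":0},{"x":34,"y":-18,"z":8,"ax":0,"ay":0,"az":0,"hand":0},{"x":34,"y":-18,"z":8,"ax":0,"ay":0,"az":0,"hand":0},{"x":34,"y":-18,"z":8,"ax":0,"ay":0,"az":0,"hand":0},{"x":34,"y":-18,"z":8,"ax":0,"ay":0,"az":0,"hand":0},{"x":34,"y":-18,"z":8,"ax":0,"ay":0,"az":0,"hand":0},{"x":34,"y":-18,"z":8,"ax":0,"ay":0,"az":0,"hand":0},{"x":34,"y":-18,"z":8,"ax":0,"ay":0,"az":0,"hand":0},{"x":34,"y":-18,"z":8,"ax":0,"ay":0,"az":0,"hand":0}]' 40
python3 -m creep '[{"x":0,"y":0,"z":0,"ax":0,"ay":0,"az":-6.7,"hand":0},{"x":0,"y":0,"z":0,"ax":0,"ay":0,"az":-6.7,"hand":0},{"x":0,"y":0,"z":0,"ax":0,"ay":0,"az":-6.7,"hand":0},{"x":0,"y":0,"z":0,"ax":0,"ay":0,"az":-6.7,"hand":0},{"x":0,"y":0,"z":0,"ax":0,"ay":0,"az":-6.7,"hand":0},{"x":0,"y":0,"z":0,"ax":0,"ay":0,"az":-6.7,"hand":0},{"x":0,"y":0,"z":0,"ax":0,"ay":0,"az":-6.7,"hand":0},{"x":0,"y":0,"z":0,"ax":0,"ay":0,"az":-6.7,"hand":0},{"x":0,"y":0,"z":0,"ax":0,"ay":0,"az":-6.7,"hand":0},{"x":0,"y":0,"z":0,"ax":0,"ay":0,"az":0,"hand":0},{"x":0,"y":0,"z":0,"ax":0,"ay":0,"az":0,"hand":0},{"x":0,"y":0,"z":0,"ax":0,"ay":0,"az":0,"hand":0}]'
python3 - <<'E'
from h import *
go(.541,-.1405,.038,83.3)
E
```

```text
t: 1.23
position: [0.541, -0.1392, 0.3002]
ee_rot: [-3.142, 0.0, 0.402]
wrist_force: [0.2, -1.6, 0.8]
finger_gap: 0.498
grip_force: 0.0
t: 2.23
position: [0.5401, -0.141, 0.3006]
ee_rot: [-3.141, 0.0, 1.452]
wrist_force: [-0.3, -0.6, -0.5]
finger_gap: 0.501
grip_force: 0.0
t 2.2333 pos [ 0.5401 -0.141   0.3006] rot [-179.99    0.     83.18] F [-0.3 -0.6 -0.5] gap 0.501 grip 0.0
shift [  0.58   0.85 107.58] turn [-0.01  0.   -0.12]
```

```bash
python3 -m creep '[{"x":0.6,"y":0.8,"z":20,"ax":0,"ay":0,"az":0,"hand":0},{"x":0,"y":0,"z":20,"ax":0,"ay":0,"az":0,"hand":0},{"x":0,"y":0,"z":20,"ax":0,"ay":0,"az":0,"hand":0},{"x":0,"y":0,"z":20,"ax":0,"ay":0,"az":0,"hand":0},{"x":0,"y":0,"z":15,"ax":0,"ay":0,"az":0,"hand":0},{"x":0,"y":0,"z":12,"ax":0,"ay":0,"az":0,"hand":0},{"x":0,"y":0,"z":0,"ax":0,"ay":0,"az":0,"hand":0},{"x":0,"y":0,"z":0,"ax":0,"ay":0,"az":0,"hand":0}]'
python3 -m creep '[{"x":0,"y":0,"z":0,"ax":0,"ay":0,"az":0,"hand":1},{"x":0,"y":0,"z":0,"ax":0,"ay":0,"az":0,"hand":1},{"x":0,"y":0,"z":0,"ax":0,"ay":0,"az":0,"hand":1},{"x":0,"y":0,"z":0,"ax":0,"ay":0,"az":0,"hand":1},{"x":0,"y":0,"z":0,"ax":0,"ay":0,"az":0,"hand":1},{"x":0,"y":0,"z":0,"ax":0,"ay":0,"az":0,"hand":1},{"x":0,"y":0,"z":0,"ax":0,"ay":0,"az":0,"hand":1},{"x":0,"y":0,"z":0,"ax":0,"ay":0,"az":0,"hand":1},{"x":0,"y":0,"z":0,"ax":0,"ay":0,"az":0,"hand":1},{"x":0,"y":0,"z":0,"ax":0,"ay":0,"az":0,"hand":1}]' 90
python3 - <<'E'
from h import *
go(.541,-.1405,.038,83.3)
E
```

```text
t: 2.9
position: [0.541, -0.1405, 0.1933]
ee_rot: [-3.14, -0.0, 1.453]
wrist_force: [0.7, -0.3, 0.2]
finger_gap: 0.499
grip_force: 0.0
t: 3.73
position: [0.5414, -0.1406, 0.195]
ee_rot: [3.139, 0.0, 1.454]
wrist_force: [-0.8, 0.1, 6.1]
finger_gap: 0.143
grip_force: 89.0
t 3.7333 pos [ 0.5414 -0.1406  0.195 ] rot [1.7986e+02 3.0000e-02 8.3310e+01] F [-0.8  0.1  6.1] gap 0.143 grip 89.0
shift [ 0.05 -0.42  2.02] turn [0.14 0.03 0.01]
```

```bash
python3 -m creep '[{"x":0,"y":0,"z":-4,"ax":0,"ay":0,"az":0,"hand":1},{"x":0,"y":0,"z":-16,"ax":0,"ay":0,"az":0,"hand":1},{"x":0,"y":0,"z":-22,"ax":0,"ay":0,"az":0,"hand":1},{"x":0,"y":0,"z":-22,"ax":0,"ay":0,"az":0,"hand":1},{"x":0,"y":0,"z":-22,"ax":0,"ay":0,"az":0,"hand":1},{"x":0,"y":0,"z":-22,"ax":0,"ay":0,"az":0,"hand":1},{"x":0,"y":0,"z":-12,"ax":0,"ay":0,"az":0,"hand":1},{"x":0,"y":0,"z":0,"ax":0,"ay":0,"az":0,"hand":1},{"x":0,"y":0,"z":0,"ax":0,"ay":0,"az":0,"hand":1}]'
python3 - <<'E'
from h import *
go(.561,.138,.15,74.2)
p,d=capture("scene");cv2.imwrite("pics/s2.png",cv2.resize(p[150:350,200:460],None,fx=3,fy=3)[...,::-1])
E
```

```text
t: 4.48
position: [0.5407, -0.1404, 0.3137]
ee_rot: [3.141, 0.0, 1.454]
wrist_force: [-0.1, -0.1, -3.0]
finger_gap: 0.141
grip_force: 88.2
t 4.4833 pos [ 0.5407 -0.1404  0.3137] rot [1.7999e+02 1.0000e-02 8.3320e+01] F [-0.1 -0.1 -3. ] gap 0.141 grip 88.2
shift [278.88 -12.25   8.69] turn [0.02 0.01 9.12]
```

View pics/s2.png

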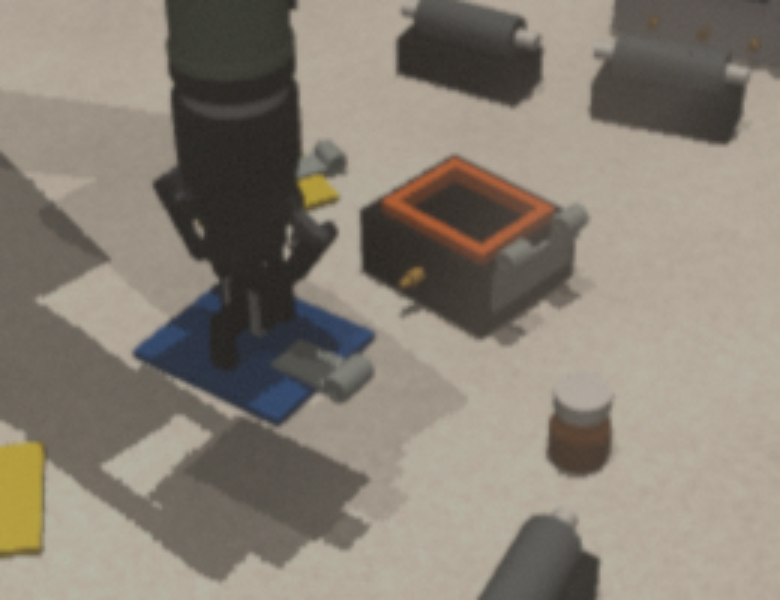

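The lid is in hand, level and square, with its knuckle at (350,378). Next I move it over the chamber.

```bash
python3 -m creep '[{"x":20,"y":-1.2,"z":0,"ax":0,"ay":0,"az":0,"hand":1},{"x":30,"y":-1.2,"z":0,"ax":0,"ay":0,"az":0,"hand":1},{"x":30,"y":-1.2,"z":0,"ax":0,"ay":0,"az":0,"hand":1},{"x":30,"y":-1.2,"z":0,"ax":0,"ay":0,"az":0,"hand":1},{"x":30,"y":-1.2,"z":0,"ax":0,"ay":0,"az":0,"hand":1},{"x":30,"y":-1.2,"z":0,"ax":0,"ay":0,"az":0,"hand":1},{"x":30,"y":-1.2,"z":0,"ax":0,"ay":0,"az":0,"hand":1},{"x":30,"y":-1.2,"z":0,"ax":0,"ay":0,"az":0,"hand":1},{"x":30,"y":-1.2,"z":0,"ax":0,"ay":0,"az":0,"hand":1},{"x":19,"y":-1.4,"z":0,"ax":0,"ay":0,"az":0,"hand":1},{"x":0,"y":0,"z":0,"ax":0,"ay":0,"az":4.5,"hand":1},{"x":0,"y":0,"z":0,"ax":0,"ay":0,"az":4.6,"hand":1},{"x":0,"y":0,"z":0,"ax":0,"ay":0,"az":0,"hand":1},{"x":0,"y":0,"z":0,"ax":0,"ay":0,"az":0,"hand":1},{"x":0,"y":0,"z":0,"ax":0,"ay":0,"az":0,"hand":1}]'
python3 - <<'E'
from h import *
go(.561,.138,.15,74.2)
B=((100,90,25),(130,255,255))
for n in("scene","top"):
    p,d=capture(n);np.savez(n+"3.npz",p=p,d=d)
    r=(270,140,460,270) if n=="scene" else (180,160,340,300)
    k=mask(p,*B,r)
    zt=read_state()["position"][2]-.187
    print(n,zt,rect(n,k,zt,21))
    cv2.imwrite(f"pics/{n}3.png",cv2.resize(p[r[1]:r[3],r[0]:r[2]],None,fx=4,fy=4,interpolation=cv2.INTER_CUBIC)[...,::-1])
E
```

```text
t: 5.78
position: [0.5612, 0.1377, 0.3127]
ee_rot: [-3.14, 0.001, 1.297]
wrist_force: [-0.8, 0.6, -1.8]
finger_gap: 0.147
grip_force: 88.0
t 5.7833 pos [0.5612 0.1377 0.3127] rot [-1.799e+02  6.000e-02  7.429e+01] F [-0.8  0.6 -1.8] gap 0.147 grip 88.0
shift [ 0.2  -0.22  7.67] turn [-0.1   0.06  0.09]
scene 0.12598074482855087 (array([509.75878906, 116.3669281 ]), [27.45620346069336, 39.812530517578125], np.float32(97.70106))
top 0.12621575865020823 (array([569.7411499 ,  84.46580505]), [32.86110305786133, 91.9425048828125], np.float32(9.386048))
```

View pics/scene3.png

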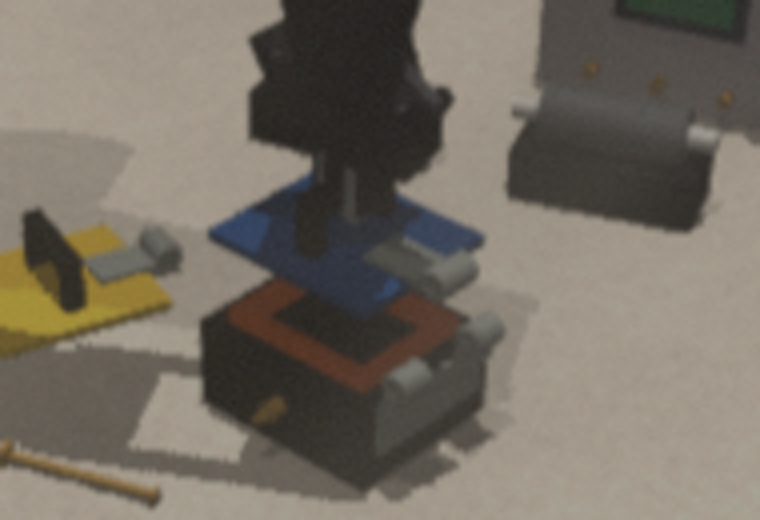

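View pics/top3.png

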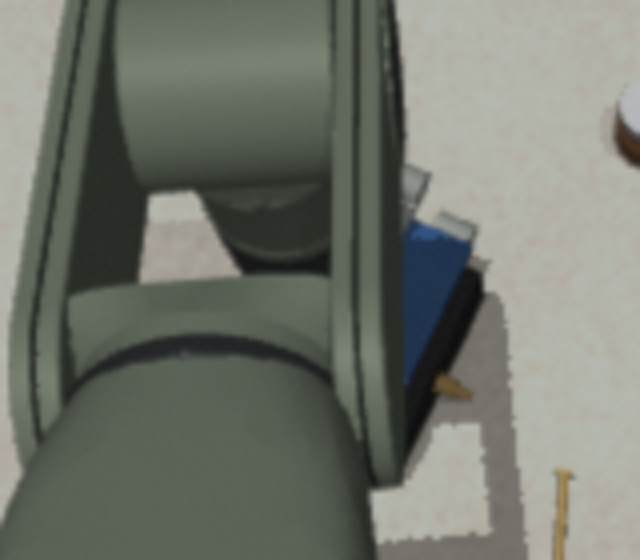

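The scene crop shows the lid over the chamber with its knuckle at (450,270). The chamber's knuckles are at (408,375) and (480,335), and the lid's outer corners are at (210,235), (365,312) and (485,240). The top crop is mostly hidden by the arm, so I measure from scene corners only, with a better mask.

```bash
python3 - <<'E'
from h import *
p=cv2.GaussianBlur(np.load("scene3.npz")["p"],(3,3),0).astype(int)
k=((p[...,2]-p[...,0]>14)*255).astype(np.uint8);o=np.zeros_like(k);o[170:225,315:396]=k[170:225,315:396]
o=cv2.morphologyEx(o,cv2.MORPH_CLOSE,np.ones((3,3)))
c=max(cv2.findContours(o,0,1)[0],key=cv2.contourArea)[:,0]
print(len(c),"L",c[c[:,0].argmin()],"F",c[c[:,1].argmax()],"R",c[c[:,0].argmax()])
w=ray("scene",c,.126)[:,:2]*1000
for yaw in(-15.8,):
    a=np.radians(yaw);q=(w-[561,138])@np.array([[np.cos(a),-np.sin(a)],[np.sin(a),np.cos(a)]])
    print("chamber-frame extents", q.min(0),q.max(0))
# -y edge line & +x edge line
for s,nm,ax in((q[:,1]<-44,"-y",0),(q[:,0]>52,"+x",1)):
    e=q[s];print(nm,len(e),np.polyfit(e[:,ax],e[:,1-ax],1), np.median(e,0))
# chamber black-body / rim corners, pristine scene: seal edges in the same frame
p=np.load("scene0.npz")["p"];k=mask(p,(3,120,80),(17,255,255),(310,195,400,250))
c=max(cv2.findContours(k,0,1)[0],key=cv2.contourArea)[:,0]
q=(ray("scene",c,.068)[:,:2]*1000-[561,138])@np.array([[np.cos(a),-np.sin(a)],[np.sin(a),np.cos(a)]])
print("seal",q.min(0),q.max(0))
E
```

```text
49 L [346 207] F [358 215] R [370 211]
chamber-frame extents [ 11.62007874 -47.9238865 ] [ 64.09495641 -13.41221065]
-y 13 [-2.87462769e-02 -4.50638375e+01] [ 38.02444589 -46.43540637]
+x 15 [ 0.09029651 61.90865438] [ 60.24457613 -34.53467727]
seal [-53.91086187 -46.18021605] [54.6585882  47.46697704]
```

```bash
python3 - <<'E'
from h import *
a=np.radians(-15.8);M=np.array([[np.cos(a),-np.sin(a)],[np.sin(a),np.cos(a)]])
px=np.array([[210,235],[365,312],[485,240]])/4+[270,140]-.4
print("lid corners, expect (-60,-52)(60,-52)(60,52):",((ray("scene",px,.124)[:,:2]*1000-[561,138])@M).round(1).tolist())
# grey steel in pristine/after views: knuckles
p=np.load("top0.npz")["p"];h=cv2.cvtColor(p,cv2.COLOR_RGB2HSV)
g=((p.max(2)>85)&(p.max(2)<175)&(h[...,1]<25)).astype(np.uint8)
for roi,z in(((255,195,305,228),.082),((376,232,402,264),.022)):
    x0,y0,x1,y1=roi
    print([p[y0+i,x0:x1:4].mean(1).astype(int).tolist() for i in(8,14,20)])
# black box outer top edges, top view at z .06
k=(p.max(2)<48).astype(np.uint8)*255;o=np.zeros_like(k);o[205:285,228:306]=k[205:285,228:306]
print("box at z=.06",rect("top",o,.06,3))
E
```

```text
lid corners, expect (-60,-52)(60,-52)(60,52): [[-54.9, -50.8], [61.5, -48.9], [63.8, 51.8]]
[[157, 155, 146, 108, 149, 155, 156, 157, 158, 156, 155, 157, 157], [155, 133, 81, 107, 109, 153, 156, 155, 158, 158, 156, 154, 154], [73, 59, 44, 34, 57, 116, 147, 154, 152, 128, 107, 148, 157]]
[[159, 159, 137, 136, 128, 115, 157], [80, 99, 135, 137, 120, 118, 157], [79, 78, 141, 137, 141, 83, 80]]
box at z=.06 (array([556.94036865, 134.4740448 ]), [115.14961242675781, 133.64688110351562], np.float32(164.17398))
```

```bash
python3 -m creep '[{"x":0.2,"y":-0.2,"z":12,"ax":-0.1,"ay":0,"az":0,"hand":1},{"x":0,"y":0,"z":12,"ax":0,"ay":0,"az":0,"hand":1},{"x":0,"y":0,"z":9,"ax":0,"ay":0,"az":0,"hand":1},{"x":0,"y":0,"z":0,"ax":0,"ay":0,"az":0,"hand":1},{"x":0,"y":0,"z":0,"ax":0,"ay":0,"az":0,"hand":1}]'
python3 - <<'E'
from h import *
go(.561,.138,.1,74.2)
p,d=capture("scene");np.savez("scene4.npz",p=p,d=d)
c=cv2.resize(p[185:265,310:410],None,fx=8,fy=8,interpolation=cv2.INTER_CUBIC)[:600]
cv2.imwrite("pics/s4.png",cv2.convertScaleAbs(c[...,::-1],alpha=1.6))
E
```

```text
t: 6.3
position: [0.5612, 0.1381, 0.2803]
ee_rot: [3.141, 0.001, 1.295]
wrist_force: [0.1, 0.2, -2.0]
finger_gap: 0.146
grip_force: 87.9
t 6.3 pos [0.5612 0.1381 0.2803] rot [1.7996e+02 4.0000e-02 7.4220e+01] F [ 0.1  0.2 -2. ] gap 0.146 grip 87.9
shift [-0.12 -0.19 25.28] turn [0.04 0.04 0.02]
```

View pics/s4.png

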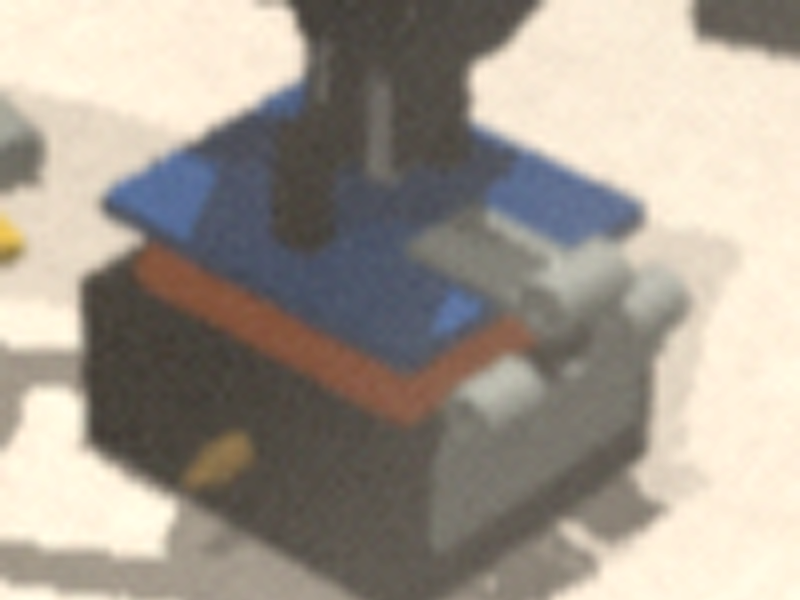

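The lid knuckle at (575,288) sits above the gap between the chamber knuckles at (500,393) and (657,300). I check the offsets numerically.

```bash
python3 - <<'E'
from h import *
a=np.radians(-15.8);M=np.array([[np.cos(a),-np.sin(a)],[np.sin(a),np.cos(a)]])
f=lambda u,z:((ray("scene",np.array(u)/8+[310,185]-.44,z)[:,:2]*1000-[561,138])@M).round(1).tolist()
print("chamber knuckles (76,-32)(76,32)",f([[500,393],[657,300]],.072))
print("lid knuckle (76,0)",f([[575,288]],.0973))
print("gap ends near/far top edge (z .082), y -20, 20",f([[538,366],[628,300]],.078))
print("lid tube ends at y -15,15",f([[540,300],[612,260]],.0973))
print("lid corners",f([[103,203],[403,372],[643,212]],.0895))
E
```

```text
chamber knuckles (76,-32)(76,32) [[73.0, -22.1], [76.6, 43.5]]
lid knuckle (76,0) [[77.8, 3.2]]
gap ends near/far top edge (z .082), y -20, 20 [[77.7, -11.4], [75.7, 30.9]]
lid tube ends at y -15,15 [[74.4, -7.9], [76.6, 21.0]]
lid corners [[-57.5, -47.9], [62.2, -51.5], [60.7, 55.3]]
```

```bash
cat >> h.py <<'E'
def cloud(n,d):
    m=camera_model(n);E=np.array(m["extrinsics"]);v,u=np.mgrid[:480,:640]
    c=np.stack([(u-m["cx"])/m["fx"]*d,(v-m["cy"])/m["fy"]*d,d],-1)
    return (c-E[:3,3])@E[:3,:3]
a=np.radians(-15.8);M=np.array([[np.cos(a),-np.sin(a)],[np.sin(a),np.cos(a)]])
E
python3 - <<'E'
from h import *
for n in("top0","scene0","scene4"):
    c=n[:-1];d=np.load(n+".npz")["d"];P=cloud(c,d)*1000;Q=(P[...,:2]-[561,138])@M;z=P[...,2]
    hi=105 if n=="scene4" else 86
    m=(d>0)&(z>66)&(z<hi)&(Q[...,0]>64)&(Q[...,0]<92)&(abs(Q[...,1])<55)
    q=np.c_[Q[m],z[m]];q=q[q[:,1].argsort()]
    print(n,len(q));print(q.round(0).astype(int).tolist()[::max(1,len(q)//60)])
    m=(d>0)&(z>62)&(z<72)&(abs(Q[...,0])<58)&(abs(Q[...,1])<60)
    if n!="scene4":print("seal z",np.median(z[m]),"ext",np.percentile(Q[m],[1,99],axis=0).round(1).tolist())
E
```

```text
top0 184
[[73, -43, 69], [69, -43, 76], [75, -43, 79], [75, -42, 70], [78, -42, 85], [74, -41, 82], [71, -40, 82], [78, -40, 84], [68, -39, 80], [80, -38, 82], [77, -37, 81], [79, -36, 82], [76, -35, 82], [71, -35, 80], [73, -34, 81], [81, -33, 81], [67, -32, 80], [79, -31, 77], [70, -30, 76], [66, -29, 73], [79, -29, 81], [64, -27, 75], [78, -27, 82], [67, -26, 81], [70, -25, 80], [66, -24, 74], [74, -23, 81], [76, -23, 82], [71, -22, 79], [65, -22, 72], [81, -20, 80], [67, 20, 74], [72, 20, 67], [76, 21, 79], [82, 22, 76], [74, 22, 83], [68, 23, 76], [82, 24, 81], [79, 25, 80], [68, 25, 74], [72, 26, 84], [66, 27, 76], [80, 28, 82], [71, 28, 84], [74, 30, 81], [69, 31, 78], [66, 32, 78], [68, 32, 80], [75, 33, 82], [66, 34, 75], [73, 34, 84], [69, 35, 81], [77, 36, 86], [65, 37, 73], [73, 38, 80], [71, 39, 83], [78, 39, 80], [76, 41, 84], [84, 41, 74], [73, 42, 83], [67, 43, 75], [76, 44, 79]]
seal z 67.43194065363039 ext [[-55.9, -52.9], [54.9, 51.8]]
scene0 203
[[87, -43, 84], [75, -42, 69], [83, -41, 83], [83, -41, 72], [82, -40, 75], [70, -40, 74], [76, -39, 68], [84, -39, 69],
[... 1229 characters left out ...]
-26, 83], [81, -26, 80], [83, -25, 78], [79, -23, 83], [74, -21, 82], [78, -19, 86], [75, -18, 81], [77, -17, 81], [84, -15, 73], [79, -14, 92], [69, -12, 95], [75, -12, 100], [72, -12, 101], [66, -12, 98], [85, -11, 96], [86, -9, 104], [71, -8, 99], [88, -7, 95], [88, -7, 98], [73, -6, 93], [70, -3, 93], [88, -1, 103], [88, 3, 101], [87, 7, 104], [87, 8, 98], [88, 13, 101], [86, 16, 101], [72, 22, 67], [85, 24, 70], [78, 24, 83], [73, 24, 69], [87, 25, 75], [86, 25, 78], [69, 26, 66], [79, 27, 71], [81, 28, 82], [75, 29, 70], [83, 31, 84], [83, 33, 81], [85, 34, 81], [84, 35, 69], [86, 36, 75], [84, 39, 81], [86, 40, 73], [76, 41, 85], [87, 42, 78], [80, 44, 82], [81, 46, 82], [83, 47, 82]]
```

Depth points show the lid's knuckle at y -13…16, inside the gap from -18 to 22. I fit circles to the tubes to check x and z.

```bash
python3 - <<'E'
from h import *
from scipy.optimize import least_squares
d=np.load("scene4.npz")["d"];P=cloud("scene",d)*1000;Q=(P[...,:2]-[561,138])@M;z=P[...,2]
def fit(sel,c0):
    q=np.c_[Q[sel],z[sel]][:,[0,2]]
    r=least_squares(lambda c:np.hypot(*(q-c).T)-10,c0,loss="soft_l1",f_scale=1.5);return r.x.round(2),len(q)
X,Y=Q[...,0],Q[...,1];v=d>0
for i in range(2):
  for lo,hi in((-44,-20),(24,46)):
    print("chamber",lo,fit(v&(Y>lo)&(Y<hi)&(X>64)&(X<92)&(z>74-2*i)&(z<88),(76,72)))
print("lid",fit(v&(Y>-13)&(Y<16)&(X>74)&(X<92)&(z>93)&(z<112),(76,97)))
print("lid2",fit(v&(Y>-13)&(Y<16)&(X>70)&(X<92)&(z>95)&(z<112),(76,97)))
E
```

```text
chamber -44 (array([76.98, 73.35]), 63)
chamber 24 (array([77.08, 73.58]), 50)
chamber -44 (array([77.04, 73.4 ]), 71)
chamber 24 (array([76.93, 73.69]), 58)
lid (array([78.28, 99.32]), 92)
lid2 (array([78.84, 98.7 ]), 93)
```

Relative to the chamber, the lid sits about 1.4 mm too far in +x, and its yaw matches. I correct that, lower it, then press gently.

```bash
python3 -m creep '[{"x":0.4,"y":-1.3,"z":0,"ax":0,"ay":0,"az":0,"hand":1},{"x":0,"y":0,"z":6,"ax":0,"ay":0,"az":0,"hand":1},{"x":0,"y":0,"z":5,"ax":0,"ay":0,"az":0,"hand":1},{"x":0,"y":0,"z":4,"ax":0,"ay":0,"az":0,"hand":1},{"x":0,"y":0,"z":2,"ax":0,"ay":0,"az":0,"hand":1},{"x":0,"y":0,"z":0,"ax":0,"ay":0,"az":0,"hand":1},{"x":0,"y":0,"z":0,"ax":0,"ay":0,"az":0,"hand":1}]' 110
python3 -m creep '[{"x":0,"y":0,"z":2,"ax":0,"ay":0,"az":0,"hand":1},{"x":0,"y":0,"z":2,"ax":0,"ay":0,"az":0,"hand":1},{"x":0,"y":0,"z":2,"ax":0,"ay":0,"az":0,"hand":1},{"x":0,"y":0,"z":0,"ax":0,"ay":0,"az":0,"hand":1},{"x":0,"y":0,"z":0,"ax":0,"ay":0,"az":0,"hand":1}]'
python3 - <<'E'
from h import *
go(.561,.138,.1,74.2)
E
```

```text
t: 6.93
position: [0.5601, 0.139, 0.2636]
ee_rot: [3.14, 0.0, 1.295]
wrist_force: [1.0, 0.6, -3.3]
finger_gap: 0.139
grip_force: 111.4
t: 7.35
position: [0.5604, 0.139, 0.2583]
ee_rot: [3.139, -0.0, 1.295]
wrist_force: [-1.1, -0.4, 4.4]
finger_gap: 0.136
grip_force: 112.3
t 7.35 pos [0.5604 0.139  0.2583] rot [ 1.7984e+02 -3.0000e-02  7.4220e+01] F [-1.1 -0.4  4.4] gap 0.136 grip 112.3
shift [-0.83  0.89  3.26] turn [ 0.16 -0.03  0.02]
```

```bash
python3 -m creep '[{"x":0,"y":0,"z":1.5,"ax":0,"ay":0,"az":0,"hand":1},{"x":0,"y":0,"z":1.5,"ax":0,"ay":0,"az":0,"hand":1},{"x":0,"y":0,"z":0,"ax":0,"ay":0,"az":0,"hand":1},{"x":0,"y":0,"z":0,"ax":0,"ay":0,"az":0,"hand":1}]'
python3 -m creep '[{"x":0,"y":0,"z":1,"ax":0,"ay":0,"az":0,"hand":1},{"x":0,"y":0,"z":0,"ax":0,"ay":0,"az":0,"hand":1},{"x":0,"y":0,"z":0,"ax":0,"ay":0,"az":0,"hand":1}]'
```

```text
t: 7.68
position: [0.5603, 0.139, 0.2554]
ee_rot: [3.139, -0.001, 1.295]
wrist_force: [-0.9, -0.7, 6.7]
finger_gap: 0.14
grip_force: 112.6
t: 7.93
position: [0.5603, 0.139, 0.2551]
ee_rot: [3.138, -0.001, 1.295]
wrist_force: [-2.9, -0.1, 9.7]
finger_gap: 0.14
grip_force: 113.2
```

```bash
python3 -m creep '[{"x":0,"y":0,"z":1,"ax":0,"ay":0,"az":0,"hand":1},{"x":0,"y":0,"z":0,"ax":0,"ay":0,"az":0,"hand":1},{"x":0,"y":0,"z":0,"ax":0,"ay":0,"az":0,"hand":1}]'
python3 -m creep '[{"x":0,"y":0,"z":1,"ax":0,"ay":0,"az":0,"hand":1},{"x":0,"y":0,"z":0,"ax":0,"ay":0,"az":0,"hand":1},{"x":0,"y":0,"z":0,"ax":0,"ay":0,"az":0,"hand":1}]'
python3 - <<'E'
from h import *
from scipy.optimize import least_squares
go(.561,.138,.1,74.2)
ds=[]
for i in range(4):
    p,d=capture("scene");ds.append(d)
cv2.imwrite("pics/s5.png",cv2.convertScaleAbs(cv2.resize(p[185:260,310:410],None,fx=8,fy=8,interpolation=cv2.INTER_CUBIC)[...,::-1],alpha=1.6))
d=np.median(ds,0);P=cloud("scene",d)*1000;Q=(P[...,:2]-[561,138])@M;z=P[...,2];X,Y=Q[...,0],Q[...,1];v=d>0
for lo,hi in((-44,-22),(-12,14),(26,46)):
    s=v&(Y>lo)&(Y<hi)&(X>72)&(X<92)&(z>74)&(z<90);q=np.c_[X[s],z[s]]
    print(lo,least_squares(lambda c:np.hypot(*(q-c).T)-10,(76,72),loss="soft_l1",f_scale=1.5).x.round(2),len(q))
E
```

```text
t: 8.18
position: [0.5602, 0.139, 0.2551]
ee_rot: [3.138, -0.001, 1.295]
wrist_force: [-3.9, 0.5, 16.0]
finger_gap: 0.138
grip_force: 114.0
t: 8.43
position: [0.5602, 0.139, 0.255]
ee_rot: [3.138, -0.001, 1.295]
wrist_force: [-6.6, -0.8, 21.8]
finger_gap: 0.14
grip_force: 114.9
t 8.4333 pos [0.5602 0.139  0.255 ] rot [ 1.7977e+02 -6.0000e-02  7.4220e+01] F [-6.6 -0.8 21.8] gap 0.14 grip 114.9
shift [-0.74  1.07  0.05] turn [ 0.23 -0.06  0.02]
-44 [76.39 73.44] 54
-12 [78.08 73.39] 70
26 [76.08 73.81] 45
```

View pics/s5.png

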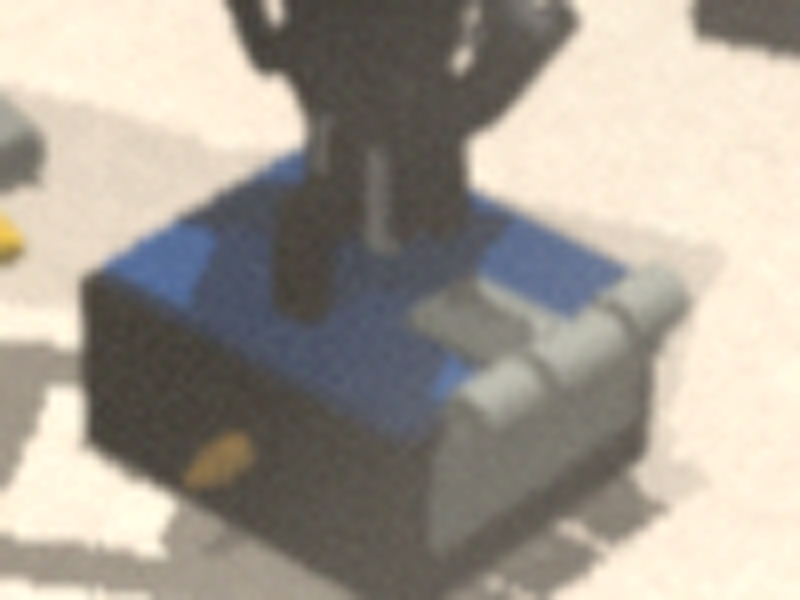

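The lid looks flush, with the three knuckles in a row at (500,393), (580,345) and (657,300), and a gap on either side of the middle one. Heights agree, but x may be off by 1–2 mm. I average more frames to refine it.

```bash
cat > ax.py <<'E'
from h import *
from scipy.optimize import least_squares
ds=np.array([capture("scene")[1] for i in range(24)]);ds[ds==0]=np.nan
d=np.nan_to_num(np.nanmedian(ds,0));P=cloud("scene",d)*1000;Q=(P[...,:2]-[561,138])@M;z=P[...,2];X,Y=Q[...,0],Q[...,1];v=d>0
for lo,hi in((-42,-24),(-10,12),(28,44)):
    o=[]
    for zl,xl in((72,72),(76,66),(74,76)):
        s=v&(Y>lo)&(Y<hi)&(X>xl)&(X<92)&(z>zl)&(z<90);q=np.c_[X[s],z[s]]
        f=least_squares(lambda c:np.hypot(*(q-c).T)-10,(76,72),loss="soft_l1",f_scale=1);o+=[f.x.round(2).tolist(),len(q)]
    print(lo,o,"front x",np.percentile(X[v&(Y>lo)&(Y<hi)&(z>68)&(z<78)&(X<95)&(X>64)],[50,80,95]).round(1))
# outer extents in y of the three tubes' tops
s=v&(X>70)&(X<90)&(z>79)&(z<90);print("y of top",np.histogram(Y[s],np.arange(-48,52,4)))
go(.561,.138,.1,74.2)
E
python3 ax.py
```

```text
-42 [[75.79, 73.5], 52, [76.2, 73.35], 47, [75.73, 73.61], 41] front x [81.3 85.4 85.7]
-10 [[77.65, 73.68], 60, [77.65, 73.68], 49, [77.57, 73.74], 50] front x [87.  87.5 87.8]
28 [[76.08, 73.68], 41, [76.2, 73.62], 37, [76.07, 73.71], 33] front x [85.6 85.9 86.3]
y of top (array([ 0,  3,  9, 10,  7,  8,  8,  8,  0, 13,  8,  8,  8,  6,  8,  8,  3,
        1, 12,  7,  7,  7,  8,  7]), array([-48, -44, -40, -36, -32, -28, -24, -20, -16, -12,  -8,  -4,   0,
         4,   8,  12,  16,  20,  24,  28,  32,  36,  40,  44,  48]))
t 9.8333 pos [0.5602 0.139  0.255 ] rot [ 1.7977e+02 -7.0000e-02  7.4220e+01] F [-6.6 -1.  20.7] gap 0.14 grip 114.9
shift [-0.74  1.08  0.03] turn [ 0.23 -0.07  0.02]
```

Averaged, the lid is 1.6 mm too far in +x; heights agree to 0.2 mm and y is centred. I ease off, shift and press again.

```bash
python3 -m creep '[{"x":0,"y":0,"z":-3,"ax":0,"ay":0,"az":0,"hand":1},{"x":0,"y":0,"z":-2,"ax":0,"ay":0,"az":0,"hand":1},{"x":0,"y":-1.6,"z":0,"ax":0,"ay":0,"az":0,"hand":1},{"x":0,"y":0,"z":0,"ax":0,"ay":0,"az":0,"hand":1},{"x":0,"y":0,"z":0,"ax":0,"ay":0,"az":0,"hand":1}]'
python3 -m creep '[{"x":0,"y":0,"z":1.5,"ax":0,"ay":0,"az":0,"hand":1},{"x":0,"y":0,"z":1.5,"ax":0,"ay":0,"az":0,"hand":1},{"x":0,"y":0,"z":1,"ax":0,"ay":0,"az":0,"hand":1},{"x":0,"y":0,"z":1,"ax":0,"ay":0,"az":0,"hand":1},{"x":0,"y":0,"z":0,"ax":0,"ay":0,"az":0,"hand":1},{"x":0,"y":0,"z":0,"ax":0,"ay":0,"az":0,"hand":1},{"x":0,"y":0,"z":0,"ax":0,"ay":0,"az":0,"hand":1}]'
python3 ax.py
```

```text
t: 10.25
position: [0.5596, 0.1393, 0.2573]
ee_rot: [3.136, -0.001, 1.296]
wrist_force: [3.5, -1.3, 5.4]
finger_gap: 0.143
grip_force: 112.4
t: 10.83
position: [0.5595, 0.1393, 0.255]
ee_rot: [3.135, -0.002, 1.296]
wrist_force: [-1.6, -3.3, 22.1]
finger_gap: 0.14
grip_force: 115.0
-42 [[75.77, 73.4], 54, [76.18, 73.23], 48, [75.71, 73.53], 39] front x [82.1 85.6 86.1]
-10 [[77.35, 73.6], 59, [77.34, 73.6], 53, [77.24, 73.69], 48] front x [86.6 87.2 87.3]
28 [[76.2, 73.76], 39, [76.24, 73.72], 35, [76.14, 73.82], 32] front x [85.4 86.1 86.4]
y of top (array([ 0,  1, 10, 10,  7,  7,  8,  8,  0, 11,  8,  8,  5,  8,  8,  8,  3,
        1, 12,  8,  6,  7,  8,  6]), array([-48, -44, -40, -36, -32, -28, -24, -20, -16, -12,  -8,  -4,   0,
         4,   8,  12,  16,  20,  24,  28,  32,  36,  40,  44,  48]))
t 12.0333 pos [0.5595 0.1393 0.255 ] rot [ 1.7964e+02 -9.0000e-02  7.4230e+01] F [-1.  -3.7 21.4] gap 0.141 grip 115.0
shift [-0.79  1.82  0.04] turn [ 0.36 -0.09  0.03]
```

It moved only 0.35 mm because the seal's friction held it. I lift clear of the seal and look at where the tool stands.

```bash
python3 -m creep '[{"x":0,"y":0,"z":-5,"ax":0,"ay":0,"az":0,"hand":1},{"x":0,"y":0,"z":-6,"ax":0,"ay":0,"az":0,"hand":1},{"x":0,"y":0,"z":-6,"ax":0,"ay":0,"az":0,"hand":1},{"x":0,"y":0,"z":0,"ax":0,"ay":0,"az":0,"hand":1},{"x":0,"y":0,"z":0,"ax":0,"ay":0,"az":0,"hand":1},{"x":0,"y":0,"z":0,"ax":0,"ay":0,"az":0,"hand":1}]'
python3 - <<'E'
from h import *
go(.5583,.1397,.11,74.2)
E
```

```text
t: 12.53
position: [0.558, 0.1395, 0.2675]
ee_rot: [-3.141, 0.001, 1.295]
wrist_force: [-0.2, 0.1, -1.9]
finger_gap: 0.141
grip_force: 111.4
t 12.5333 pos [0.558  0.1395 0.2675] rot [-1.7994e+02  7.0000e-02  7.4220e+01] F [-0.2  0.1 -1.9] gap 0.141 grip 111.4
shift [0.32 0.25 2.46] turn [-0.06  0.07  0.02]
```

```bash
python3 -m creep '[{"x":0,"y":0.2,"z":4,"ax":0,"ay":0,"az":0,"hand":1},{"x":0,"y":0,"z":4,"ax":0,"ay":0,"az":0,"hand":1},{"x":0,"y":0,"z":3,"ax":0,"ay":0,"az":0,"hand":1},{"x":0,"y":0,"z":2,"ax":0,"ay":0,"az":0,"hand":1},{"x":0,"y":0,"z":1.5,"ax":0,"ay":0,"az":0,"hand":1},{"x":0,"y":0,"z":1.5,"ax":0,"ay":0,"az":0,"hand":1},{"x":0,"y":0,"z":0,"ax":0,"ay":0,"az":0,"hand":1},{"x":0,"y":0,"z":0,"ax":0,"ay":0,"az":0,"hand":1},{"x":0,"y":0,"z":0,"ax":0,"ay":0,"az":0,"hand":1}]'
python3 ax.py
```

```text
t: 13.28
position: [0.5585, 0.1394, 0.2551]
ee_rot: [3.139, -0.0, 1.295]
wrist_force: [-6.1, -0.2, 15.5]
finger_gap: 0.141
grip_force: 114.0
-42 [[75.86, 73.47], 51, [76.28, 73.3], 47, [75.51, 73.88], 41] front x [80.3 85.1 85.9]
-10 [[75.6, 73.73], 58, [75.64, 73.7], 53, [75.53, 73.79], 46] front x [85.  85.5 85.9]
28 [[76.23, 73.69], 40, [76.32, 73.63], 37, [76.2, 73.73], 32] front x [85.7 86.1 86.4]
y of top (array([ 0,  1, 12,  9,  8,  7,  8,  7,  1, 12,  6,  9,  7,  7,  8,  7,  4,
        1, 14,  7,  5,  8,  8,  6]), array([-48, -44, -40, -36, -32, -28, -24, -20, -16, -12,  -8,  -4,   0,
         4,   8,  12,  16,  20,  24,  28,  32,  36,  40,  44,  48]))
t 14.4833 pos [0.5585 0.1394 0.255 ] rot [ 1.7988e+02 -2.0000e-02  7.4220e+01] F [-6.9 -0.5 14.7] gap 0.142 grip 114.0
shift [-0.66  2.81  0.05] turn [ 0.12 -0.02  0.02]
```

The knuckle axes now agree to about 0.5 mm in x and 0.2 mm in z. I press a little firmer, let it settle, then take a last look.

```bash
python3 -m creep '[{"x":0,"y":0,"z":1,"ax":0,"ay":0,"az":0,"hand":1},{"x":0,"y":0,"z":0,"ax":0,"ay":0,"az":0,"hand":1},{"x":0,"y":0,"z":0,"ax":0,"ay":0,"az":0,"hand":1},{"x":0,"y":0,"z":0,"ax":0,"ay":0,"az":0,"hand":1},{"x":0,"y":0,"z":0,"ax":0,"ay":0,"az":0,"hand":1},{"x":0,"y":0,"z":0,"ax":0,"ay":0,"az":0,"hand":1}]'
python3 ax.py; python3 - <<'E'
from h import *
p,d=capture("scene");cv2.imwrite("pics/s6.png",cv2.convertScaleAbs(cv2.resize(p[185:260,310:410],None,fx=8,fy=8,interpolation=cv2.INTER_CUBIC)[...,::-1],alpha=1.6))
E
```

```text
t: 14.98
position: [0.5584, 0.1394, 0.2551]
ee_rot: [3.139, -0.001, 1.295]
wrist_force: [-8.8, -1.8, 22.2]
finger_gap: 0.141
grip_force: 114.9
-42 [[75.75, 73.43], 51, [76.3, 73.19], 47, [75.72, 73.62], 40] front x [81.7 85.5 85.9]
-10 [[75.62, 73.75], 57, [75.66, 73.74], 50, [75.56, 73.81], 46] front x [85.2 85.6 86. ]
28 [[76.13, 73.61], 42, [76.14, 73.59], 37, [76.22, 73.55], 33] front x [85.8 86.1 86.3]
y of top (array([ 0,  0, 13,  8,  7,  8,  8,  8,  0, 13,  8,  8,  8,  7,  7,  9,  3,
        2, 12,  7,  7,  7,  7,  6]), array([-48, -44, -40, -36, -32, -28, -24, -20, -16, -12,  -8,  -4,   0,
         4,   8,  12,  16,  20,  24,  28,  32,  36,  40,  44,  48]))
t 16.1833 pos [0.5584 0.1394 0.255 ] rot [ 1.7985e+02 -4.0000e-02  7.4220e+01] F [-7.  -1.7 21.1] gap 0.137 grip 114.9
shift [-0.63  2.86  0.05] turn [ 0.15 -0.04  0.02]
```

View pics/s6.png

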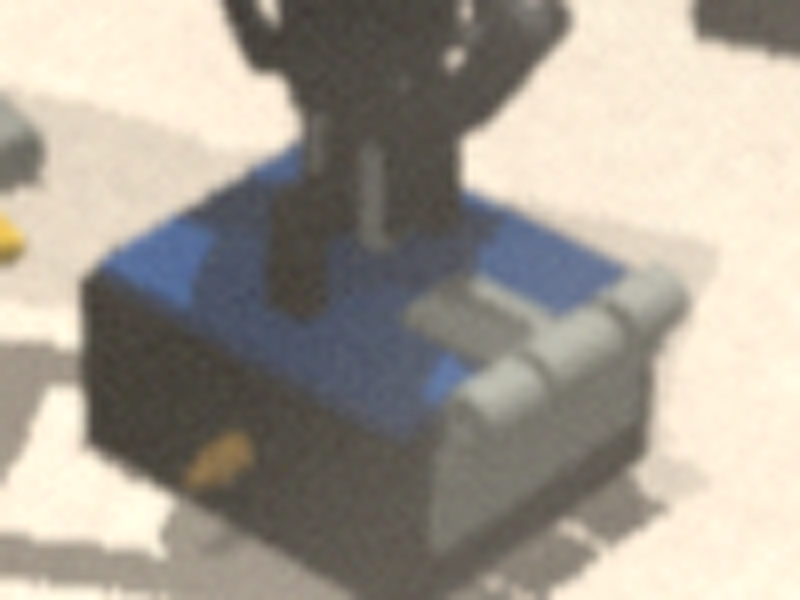

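The lid is flush, no orange shows, and the three knuckles at (500,390), (580,343) and (655,298) form one straight line. I'm handing in.

```bash
python3 -c "
from bench import *
print(job_done())"
```

```text
the job is handed in; nothing more can be done
None
```

The blue lid is on the chamber, hinge to hinge, and the arm is holding it flush on the rim with about 21 N; the knuckle axes line up to about 0.5 mm, and I handed the job in at about 16 s.

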